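Fit the bench mill's bayonet lid and hold it at the half-way pulse position

TASK

Make the seed mill on the bakery bench ready and give it a pulse: swing its carry handle over and down to its side rest until it clicks home, then set the lid into the mouth with its two ears down through the two notches. Turn the lid clockwise half way through its quarter turn, to the pulse mark, without letting it reach the lock click at the end, and finish while still holding it there against its return spring, with nothing else on the bench disturbed.

Things in the scene. Friction and masses are not known exactly. Their poses are not given: they have to be found in the camera images.
- mill: Bench seed mill, heavy, immovable: grey motor base 150 x 150 mm, 65 mm high, a steel drum 116 mm across up to 132 mm, a bayonet collar 112 mm across, its rim at 146 mm. Origin: centre of its underside, z up. x axis along the two notches and the handle's hinge line; the handle lies down on the -y side, the switch panel is on +y.
- mill_mouth (a point): On the mill's axis, 124 mm above the bench: the lid's origin lies here when the lid is fully home, its ears on the collar's ledge (132 mm up). Axes as the mill's. The collar's lip (140 to 146 mm up, 80 mm clear across inside) covers a circular slot 8 mm high and 101 mm across, in which the ears turn.
- notch (a point): Middle of the +x notch in the collar's lip, at rim height, 45 mm from the axis; the other notch is opposite, on -x. Each is 16 mm wide at its inner edge, 21 mm at its outer. The ears drop through them and then turn clockwise (seen from above) under the lip; anticlockwise is blocked.
- pulse_mark (a point): The broad dark mark on the collar's rim 45 degrees clockwise (from above) of the +x notch: half way, where the end of the lid's grip bar must point. The same on the opposite side. Thinner marks: at the notches, and at 90 degrees (lock).
- handle_grip (a point): Centre of the carry handle's rubber grip, a round bar 14 mm thick and 100 mm long parallel to the mill's x axis, 115 mm from the hinge line; its flat side arms are 143 mm apart. The bar is round and may turn in the fingers as the handle swings.
- handle_hinge (a point): Middle of the handle's hinge line, on the mill's axis 118 mm above the bench; the hinge line is parallel to the mill's x axis.
- handle (a joint): Carry handle's angle, rad: 0 upright over the mouth, growing as it swings down to the mill's -y side, stop at 1.70. The stiff pivot (1 N at the grip) keeps it where it is left. From 1.3 to 1.5 a sprung detent resists (push about 3 to 4 N at the grip); past it the handle sits home at 1.66 to 1.70. At q the grip lies 115 mm x sin q towards -y and 115 mm x cos q above the hinge.
- lid: The lid, about 0.15 kg, lying upright on the bench. Origin: centre of its underside. Rubber plug 62 mm across (z 0 to 8 mm), aluminium disc 76 mm across (z 8 to 14), two ears on the disc 12 mm wide, out to 47.5 mm both ways along the lid's x, and a black upright grip bar 62 mm long along x, 14 mm thick along y, z = 14 to 52. Same after half a turn.
- pulse_ring (a joint): Angle, rad, of the sprung switch ring hidden in the collar, 0 at rest. The ears meet it after about 0.12 rad of clockwise turn and push it, so it reads the lid's turn less 0.12. Return torque 0.06 N m at 0, 0.15 N m at 0.8. Lid at 45 degrees: about 0.67. The lock catch resists from about 0.95, has clicked at about 1.42; stop 1.5.
- cup: Open steel cup, 72 mm across, 55 mm high; a bystander. Origin: centre of its underside.
- jar: Amber glass jar with steel cap, 70 mm across, 95 mm high; a bystander. Origin: centre of its underside.
- loaf: Tin loaf, about 180 x 96 x 92 mm, long along its x; a bystander. Origin: centre of its underside.
- brush: Wooden bench brush lying on the bench beyond the mill; a bystander. Origin: middle of its underside.
Not all that is in view belongs to the job. What is shaped like the lid but blue or purple is not meant.

How it is judged:
By the outcome, as a careful person would: the job done as asked, in the order asked, and still so for the second after the job is handed in, while the arm keeps its last pose, push and grip.
It also fails if it takes over 64 s, if anything falls off the work surface, if the arm or the gripper's body presses on something with over 40 N, if the wrist force passes 120 N, or if a joint passes its speed limit or range.

ROBOT

A 6-joint arm with a two-finger parallel gripper is mounted at the origin on the work surface. World frame = base frame: x ahead of the robot, y to its left, z up, the work surface at z = 0. Lengths are in m, angles in rad, forces in N, time in s.
With the tool pointing down it reaches from about 0.35 to 0.975 m from the base axis. Payload 4.9 kg.
Tool frame: the origin (TCP) lies midway between the tips of the shut fingers; the grasp point (between the pads) lies 19 mm behind it; z points along the fingers, y is the line along which they close (so a half turn about z gives the same grasp; the last joint's range is limited). The gripper opens to 85 mm and grips with 20 to 120 N. Pads are 22 mm wide; open, the fingers measure 114 mm over their backs; the gripper's body (76 mm by 85 mm) begins 54 mm behind the grasp point. The pads swing forward as they close: fully open they stand 13 mm farther back than shut.
Start: joints at [-1.264, 0.053, 1.613, -0, 1.476, -0.119], TCP at [0.258, -0.569, 0.231] pointing down, gripper open.
Joint ranges: [-3.01, 3.01], [-1.01, 2.22], [0.06, 2.58], [-1.02, 4.17], [0.09, 2.62], [-3.14, 3.14]. Speed limits (rad/s): [2.57, 2.57, 3.14, 3.14, 3.14, 3.14].

INTERFACE

Orientations are given as a unit quaternion [w, x, y, z].
In Python, from plant import state, grab_frame, job_done, cut_out, place_of gives the robot as it stands.
- The arm moves only by the tool jog_arm, never from a script. Its argument "motion" is text: rows parted by semicolons, each of 7 numbers parted by spaces: the opening in per cent of the stroke, from 0 (shut) to 100 (fully open), then the shift along the tool's x, y, z as a fraction of full scale, then the turn, a rotation vector about the tool's x, y, z as a fraction of full scale. A call has exactly 5 rows; each row is the pose to reach, as a shift and turn from the pose commanded when the call began, along the tool's axes at that moment; what a row does not reach only later rows make up. Full scale, the value 1, is 50 cm for a shift and 1.5 rad for a turn. A row lasts 1/8 s, in which the tool goes at most 62.5 mm and 10.7 degrees, less where a joint would pass 70% of its speed; a pose out of reach is approached as far as the arm can. A call with a number of a shift or a turn outside -1 to 1 is refused whole. A call with a gripper value outside its range is refused whole. The fingers move at their own pace and stop on an object; the grip force is fixed at half the most. Time passes only in rows, so rows that repeat a pose let the fingers close, or fill a call up. It gives the time, the measured TCP pose, the force, the opening and the grip force at its end, in the units of the state.
- state(): the state, without advancing time (a new reading comes with each control period).
- grab_frame(name): name is "side" or "top"; returns a dict with "color" (400x640x3 uint8, red, green, blue), "range_z" (400x640 float32, m along the optical axis (not along the pixel's ray), 0 where there is no reading), "intrinsics" (3x3 intrinsics, pixels), "world_from_camera" (4x4, takes a point from camera to world coordinates). Camera axes: x right, y up, looking along -z (the intrinsics and any distortion apply to the point x, -y, -z); pixel columns grow to the right and rows downward; lengths in m; the calibration is good to about 2 mm. A picture is of the moment at which its call begins.
- job_done(): hands the job in; it is judged then, once.
Trained networks look in the newest picture that a camera, given by its name, has taken for a name from the list of things; names that differ only in an ending like _2 or _b are one class to them, and where a whole thing is asked for, a point or a joint stands for the part that bears it (a point fixed in the world has none). Each returns a list of dicts, best first, with "p" (0 to 1); they miss things now and then, are a little off and sometimes report something else, mostly with a low value. They report only what shows in the picture. A call takes as long as a camera call. They do not tell look-alikes from the thing itself.
- cut_out(camera, thing): "pixels" (400x640 bool, what is visible of it).
- place_of(camera, thing): "at" ([x, y, z] in m, in world coordinates, good to about 4 mm: a listed point, or the origin of a listed thing).
The state is a dict: "time": time; "joint_pos": joint angles; "joint_vel": joint speeds; "joint_efforts": joint torques, N m; "tool_pos": TCP position; "tool_rot": TCP orientation; "contact_force": force on the tool from outside, world axes, zero at the start; "ft_torque": the same for the moment, N m; "gripper_width": opening from 0.0 (shut) to 1.0 (fully open); "grasp_force": force on a finger pad.
Only numpy, scipy, OpenCV 4.12 (cv2) and the standard library are available. Lean on these libraries where they do the work, as an engineer would, in place of code of your own. Each camera call takes 0.05 s, during which the arm holds its last target. There are 200 camera calls.

## Working session

There is one attempt and no reset: what is moved stays moved. The work goes in short steps, Python scripts to look and compute and a tool call to move; the robot and the scene stay as the last step left them, time stands still between calls to the robot, and variables do not carry over. Pictures are saved under pics/ and viewed, at most 10 in all, crops included, and the job is handed in when it is done.

Besides the shell and the picture viewer there is one more tool, called after "Request:" by a JSON object that holds its "op" and its "data", one argument or row to a line. jog_arm: Moves the arm, as the interface text tells. Shift numbers are shares of 50 cm and turn numbers shares of 1.5 rad, none past 1 either way. Its arguments: {"type":"object","properties":{"motion":{"type":"string"}},"required":["motion"]}

```bash
ls; mkdir -p pics; cat > h.py <<'E'
from plant import *
import numpy as np, cv2
from scipy.spatial.transform import Rotation as R
def save(fr,name): cv2.imwrite('pics/'+name,cv2.cvtColor(fr['color'],cv2.COLOR_RGB2BGR))
def pts(fr):
    K=fr['intrinsics'];z=fr['range_z'];v,u=np.mgrid[:z.shape[0],:z.shape[1]]
    c=np.stack([(u-K[0,2])/K[0,0]*z,-(v-K[1,2])/K[1,1]*z,-z,np.ones_like(z)],-1)
    p=(c@fr['world_from_camera'].T)[...,:3];p[z==0]=np.nan;return p
E
python3 - <<'E'
from h import *
for c in ['top','side']:
    f=grab_frame(c);save(f,c+'0.png');print(c,f['world_from_camera'].round(3).tolist())
    for t in ['mill','mill_mouth','notch','pulse_mark','handle_grip','handle_hinge','lid','cup','jar','loaf','brush']:
        print(t,[(round(d['p'],2),np.round(d['at'],3).tolist()) for d in place_of(c,t)][:3])
s=state();print(s)
E
```

```text
pics
top [[-0.003, 0.997, -0.077, 0.518], [-1.0, -0.003, 0.001, -0.08], [0.001, 0.077, 0.997, 1.054], [0.0, 0.0, 0.0, 1.0]]
mill [(0.7, [0.581, -0.074, 0.0])]
mill_mouth []
notch [(0.96, [0.622, -0.079, 0.147])]
pulse_mark [(0.72, [0.615, -0.113, 0.146])]
handle_grip [(0.69, [0.575, -0.086, 0.232])]
handle_hinge [(0.67, [0.578, -0.077, 0.118])]
lid [(0.65, [0.688, 0.306, -0.003]), (0.62, [0.63, 0.18, -0.003]), (0.6, [0.769, 0.121, -0.003])]
cup [(0.85, [0.506, 0.286, 0.004])]
jar [(0.73, [0.671, -0.416, -0.002])]
loaf [(0.65, [0.387, -0.43, 0.002])]
brush [(0.81, [0.767, 0.016, 0.003])]
side [[-0.961, 0.134, -0.243, 0.351], [-0.277, -0.513, 0.813, 0.78], [-0.016, 0.848, 0.53, 0.71], [0.0, 0.0, 0.0, 1.0]]
mill [(0.68, [0.58, -0.074, -0.0])]
mill_mouth [(0.7, [0.575, -0.069, 0.123]), (0.57, [0.577, -0.087, 0.232])]
notch [(0.58, [0.624, -0.077, 0.143])]
pulse_mark [(0.76, [0.61, -0.112, 0.146]), (0.53, [0.766, 0.012, -0.002])]
handle_grip []
handle_hinge [(0.71, [0.577, -0.071, 0.119])]
lid [(0.75, [0.682, 0.309, -0.001]), (0.67, [0.581, -0.07, 0.121]), (0.65, [0.626, 0.18, -0.002])]
c
[... 165 characters left out ...]
nt_pos': array([-1.26399747e+00,  5.27268345e-02,  1.61290843e+00,  3.70736961e-05,
        1.47603318e+00, -1.18992213e-01]), 'joint_vel': array([-0.00015698,  0.00037019, -0.00177755,  0.00031495, -0.00012846,
        0.00037324]), 'joint_efforts': array([ 2.31085469e-03, -3.93689418e+01, -3.70449972e+01,  7.31426712e-05,
        6.77057942e-04,  2.63133195e-06]), 'tool_pos': array([ 0.25815582, -0.56915935,  0.23128188]), 'tool_rot': array([-3.94583134e-05,  9.77423583e-01,  2.11289229e-01,  1.48190773e-05]), 'contact_force': array([ 0.49916927,  0.30668948, -0.12156124]), 'ft_torque': array([ 0.00783002,  0.00335407, -0.04413053]), 'grasp_force': 0.0, 'gripper_width': 0.9995544336178379}
```

View pics/top0.png

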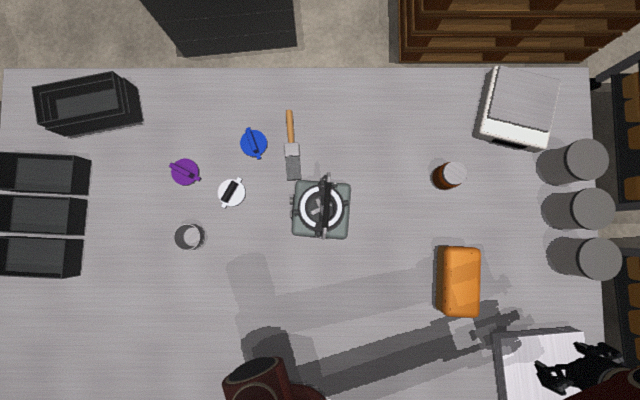

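View pics/side0.png

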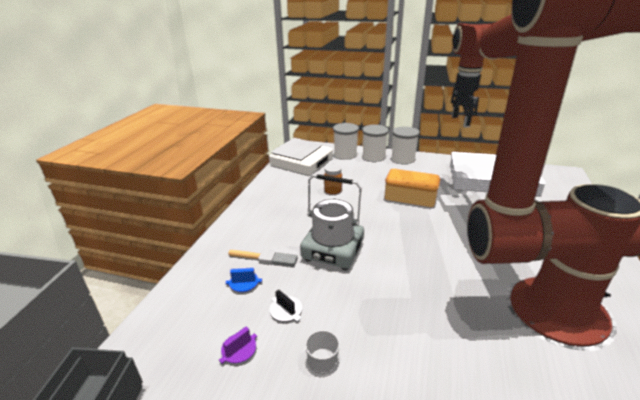

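The views show the mill at top-image (322,210), its handle near upright along world x. The real lid, white with a black bar, is at top (231,192) and side (285,305); the blue and purple ones are decoys. Next I measure yaws.

```bash
cat >> h.py <<'E'
def axis(P):  # centre of min rect, long-axis yaw(deg), size
    r=cv2.minAreaRect((P[:,:2]*1000).astype(np.float32)); b=cv2.boxPoints(r)
    e=[b[1]-b[0],b[2]-b[1]]; l=max(e,key=np.linalg.norm)
    return np.round(r[0],1), round(np.degrees(np.arctan2(l[1],l[0]))%180,1), np.round(r[1],1)
E
python3 - <<'E'
from h import *
f=grab_frame('top');p=pts(f);print(f['intrinsics'][0,0])
def near(c,r,z0,z1):
    return p[(np.hypot(p[...,0]-c[0],p[...,1]-c[1])<r)&(p[...,2]>z0)&(p[...,2]<z1)]
M=(.579,-.075)
P=near(M,.12,.055,.075);print('base',len(P),axis(P),np.median(P[:,2]))
P=near(M,.12,.2,.26);print('handle',len(P),axis(P),P[:,2].max(),np.median(P,0))
P=near(M,.07,.14,.152);print('rim',len(P),axis(P),np.median(P[:,2]),cv2.minEnclosingCircle((P[:,:2]*1000).astype(np.float32)))
L=(.628,.18)
P=near(L,.06,.035,.07);print('bar',len(P),axis(P),np.median(P,0),P[:,2].max())
P=near(L,.06,.006,.07);print('lid',len(P),axis(P),np.median(P,0))
c=f['color'].astype(int);m=(np.hypot(p[...,0]-L[0],p[...,1]-L[1])<.06)
g=m&(c.max(-1)<70)&(p[...,2]>.03);print('dark',axis(p[g]),g.sum())
g=m&(c.min(-1)>200)&(p[...,2]>.006);q=p[g];print('white',axis(q),g.sum())
cc=np.median(P,0)[:2];d=np.hypot(*(P[:,:2]-cc).T);q=P[d>.041];print('ears',(q[:,:2]-cc).round(3).tolist())
f=grab_frame('side');p=pts(f);
P=near(M,.13,.2,.26);print('handle side',len(P),axis(P),P[:,2].max(),np.median(P,0))
P=near(L,.06,.035,.07);print('bar side',len(P),axis(P),np.median(P,0),P[:,2].max())
E
```

```text
375.90038329721773
base 1442 (array([577.5, -71.3]), np.float32(85.4), array([151.2, 148.4])) 0.06294852759305897
handle 376 (array([577.5, -84.9]), np.float32(175.2), array([ 16.3, 148.1])) 0.24231157737831088 [ 0.57591641 -0.08655356  0.23517894]
rim 701 (array([578.1, -73.1]), np.float32(134.5), array([110.2, 111.4])) 0.14402345262102123 ((581.2693481445312, -72.33029174804688), 66.98563385009766)
bar 142 (array([628.2, 177.5]), np.float32(149.1), array([15.1, 61.5])) [0.62763527 0.17685912 0.04947775] 0.05451897028092789
lid 613 (array([628.5, 178. ]), np.float32(15.3), array([75.1, 74.4])) [0.62642841 0.1734397  0.01323658]
dark (array([628. , 176.9]), np.float32(149.4), array([13.8, 57.4])) 136
white (array([628.9, 178.7]), np.float32(110.7), array([72.8, 74. ])) 362
ears [[0.045, -0.013], [0.042, -0.013], [0.042, -0.016], [0.042, -0.019], [0.039, -0.014], [0.039, -0.017], [0.039, -0.02], [0.039, -0.022], [0.036, -0.022], [0.033, 0.026], [0.031, 0.029], [0.028, 0.032], [0.022, 0.036], [0.019, 0.036], [0.014, 0.04], [0.008, 0.041], [0.006, 0.042], [-0.0, 0.041], [-0.003, 0.041], [-0.006, 0.041], [-0.014, 0.039], [-0.031, 0.03], [-0.034, 0.03], [-0.034, 0.027], [-0.034, 0.025], [-0.037, 0.033], [-0.037, 0.029], [-0.037, 0.027], [-0.036, 0.025], [-0.037, 0.021], [-0.036, 0.02], [-0.039, 0.027], [-0.039, 0.024], [-0.04, 0.02]]
handle side 297 (array([577.7, -81.8]), np.float32(175.7), array([ 17.9, 148.7])) 0.24000429120925076 [ 0.57355849 -0.07968575  0.23293752]
bar side 194 (array([627.9, 181.6]), np.float32(150.5), array([14.3, 62.4])) [0.62644919 0.18479612 0.04983909] 0.05434409657779948
```

```bash
cat >> h.py <<'E'
def down(yaw): return R.from_euler('z',yaw,degrees=True)*R.from_euler('x',180,degrees=True)
def rows(tg,base=None):
    """tg: list of (open%, pos, yawdeg); base=(pos,yawdeg) commanded pose, or measured"""
    if base is None:
        s=state();p0=s['tool_pos'];w=s['tool_rot'];R0=R.from_quat(np.r_[w[1:],w[0]])
    else: p0=np.array(base[0]);R0=down(base[1])
    out=[]
    for o,p,y in tg:
        d=R0.inv().apply(np.array(p)-p0)/.5; r=(R0.inv()*down(y)).as_rotvec()/1.5
        out.append(' '.join([f'{o:g}']+[f'{v:.3f}' for v in np.r_[d,r]]))
    print('; '.join(out))
MC=np.array([.578,-.0725]);MY=-4.7
def grip(q,dz=-.019):
    ny=-np.array([np.sin(np.radians(-MY)),np.cos(np.radians(MY))])
    return np.r_[MC+ny*.115*np.sin(q),.118+.115*np.cos(q)+dz]
E
python3 - <<'E'
from h import *
p0=state()['tool_pos'];T=np.array([.577,-.0835,.30]);d=T-p0;n=np.linalg.norm(d);print(n)
rows([(60,p0+d*min(1,.06*(k+1)/n),24.4-29.1*min(1,(k+1)/4)) for k in range(5)])
print(grip(.095))
E
```

```text
0.5850312923083617
60 0.101 -0.064 -0.014 0.000 0.000 0.085; 60 0.201 -0.127 -0.028 0.000 0.000 0.169; 60 0.302 -0.191 -0.042 0.000 0.000 0.254; 60 0.403 -0.255 -0.056 0.000 0.000 0.339; 60 0.504 -0.319 -0.070 0.000 0.000 0.339
[ 0.57710617 -0.08337189  0.21348145]
```

Request:
{"op": "jog_arm", "data": {
  "motion": "60 0.1 -0.064 -0.014 0 0 0.085; 60 0.2 -0.127 -0.028 0 0 0.17; 60 0.3 -0.191 -0.042 0 0 0.254; 60 0.4 -0.255 -0.056 0 0 0.339; 60 0.5 -0.319 -0.07 0 0 0.339"
}}

```text
time: 1.92
tool_pos: [0.4207, -0.319, 0.2668]
tool_rot: [0.0, 0.999, -0.042, 0.0]
contact_force: [0.4, -0.9, 0.5]
gripper_width: 0.6
grasp_force: 0.0
```

```bash
python3 - <<'E'
from h import *
print(state()['tool_pos'],state()['time'])
rows([(60,(.577,-.0835,.30),MY),(60,(.577,-.0835,.2135),MY)])
E
```

```text
[ 0.42071927 -0.31899391  0.26678078] 1.925
60 0.272 -0.495 -0.066 0.000 -0.000 -0.001; 60 0.272 -0.496 0.107 0.000 -0.000 -0.001
```

Request:
{"op": "jog_arm", "data": {
  "motion": "60 0.272 -0.495 -0.066 0 0 0; 60 0.272 -0.495 -0.066 0 0 0; 60 0.272 -0.495 -0.066 0 0 0; 60 0.272 -0.495 -0.066 0 0 0; 60 0.272 -0.495 -0.066 0 0 0"
}}

```text
time: 2.55
tool_pos: [0.5771, -0.0826, 0.2999]
tool_rot: [-0.0, 0.999, -0.04, 0.0]
contact_force: [0.6, -1.4, -0.2]
gripper_width: 0.603
grasp_force: 0.0
```

Request:
{"op": "jog_arm", "data": {
  "motion": "60 0 0 0.05 0 0 0; 60 0 0 0.1 0 0 0; 60 0 0 0.173 0 0 0; 10 0 0 0.173 0 0 0; 10 0 0 0.173 0 0 0"
}}

```text
time: 3.18
tool_pos: [0.5765, -0.0854, 0.2142]
tool_rot: [0.0, 0.999, -0.041, 0.001]
contact_force: [0.2, -0.1, 0.6]
gripper_width: 0.184
grasp_force: 0.0
```

Request:
{"op": "jog_arm", "data": {
  "motion": "5 0 0 0 0 0 0; 5 0 0 0 0 0 0; 5 0 0 0 0 0 0; 5 0 0 0 0 0 0; 5 0 0 0 0 0 0"
}}

```text
time: 3.8
tool_pos: [0.5766, -0.0855, 0.2145]
tool_rot: [0.0, 0.999, -0.041, 0.001]
contact_force: [-1.4, 0.2, 5.7]
gripper_width: 0.139
grasp_force: 59.1
```

```bash
python3 - <<'E'
from h import *
s=state();print(s['tool_pos'],s['time'],s['contact_force'],s['gripper_width'],s['grasp_force'])
base=((.577,-.0835,.2135),MY)
off=np.array(base[0])-grip(.095)
prev=base
for a in (.095,.455,.815,1.175,1.535):
    tg=[(5,grip(min(1.71,a+.072*(k+1))) ,MY) for k in range(5)]
    rows(tg,prev);prev=(tg[-1][1],MY);print(prev)
E
```

```text
[ 0.57661893 -0.08549855  0.21453647] 3.8 [-1.38602425  0.23913024  5.65383326] 0.13927538302580864 59.09210979938507
5 0.000 0.016 0.002 0.000 0.000 0.000; 5 0.000 0.032 0.006 0.000 0.000 0.000; 5 0.000 0.048 0.010 0.000 0.000 0.000; 5 0.000 0.064 0.016 0.000 0.000 0.000; 5 0.000 0.079 0.022 0.000 0.000 0.000
(array([ 0.57385898, -0.12286823,  0.20230002]), -4.7)
5 -0.000 0.015 0.008 0.000 0.000 0.000; 5 -0.000 0.029 0.017 0.000 0.000 0.000; 5 0.000 0.042 0.026 0.000 0.000 0.000; 5 0.000 0.055 0.037 0.000 0.000 0.000; 5 -0.000 0.066 0.049 0.000 0.000 0.000
(array([ 0.57114269, -0.15590703,  0.17787487]), -4.7)
5 0.000 0.011 0.012 0.000 0.000 0.000; 5 0.000 0.021 0.026 0.000 0.000 0.000; 5 0.000 0.030 0.040 0.000 0.000 0.000; 5 0.000 0.038 0.054 0.000 0.000 0.000; 5 0.000 0.045 0.069 0.000 0.000 0.000
(array([ 0.56930556, -0.17825253,  0.14333745]), -4.7)
5 0.000 0.006 0.015 0.000 0.000 0.000; 5 0.000 0.011 0.031 0.000 0.000 0.000; 5 -0.000 0.014 0.048 0.000 0.000 0.000; 5 -0.000 0.016 0.064 0.000 0.000 0.000; 5 -0.000 0.018 0.080 0.000 0.000 0.000
(array([ 0.56858311, -0.18703988,  0.1031157 ]), -4.7)
5 0.000 -0.000 0.017 0.000 0.000 0.000; 5 0.000 -0.001 0.033 0.000 0.000 0.000; 5 -0.000 -0.002 0.040 0.000 0.000 0.000; 5 -0.000 -0.002 0.040 0.000 0.000 0.000; 5 -0.000 -0.002 0.040 0.000 0.000 0.000
(array([ 0.56866822, -0.18600462,  0.08304323]), -4.7)
```

Request:
{"op": "jog_arm", "data": {
  "motion": "5 0 0.016 0.002 0 0 0; 5 0 0.032 0.006 0 0 0; 5 0 0.048 0.01 0 0 0; 5 0 0.064 0.016 0 0 0; 5 0 0.079 0.022 0 0 0"
}}

```text
time: 4.42
tool_pos: [0.5735, -0.1242, 0.2023]
tool_rot: [-0.001, 0.999, -0.041, 0.001]
contact_force: [1.1, 0.1, 6.9]
gripper_width: 0.136
grasp_force: 60.4
```

Request:
{"op": "jog_arm", "data": {
  "motion": "5 0 0.015 0.008 0 0 0; 5 0 0.029 0.017 0 0 0; 5 0 0.042 0.026 0 0 0; 5 0 0.055 0.037 0 0 0; 5 0 0.066 0.049 0 0 0"
}}

```text
time: 5.05
tool_pos: [0.5705, -0.1581, 0.1771]
tool_rot: [0.0, 0.999, -0.041, 0.001]
contact_force: [5.0, 2.2, 5.8]
gripper_width: 0.139
grasp_force: 59.8
```

Request:
{"op": "jog_arm", "data": {
  "motion": "5 0 0.011 0.012 0 0 0; 5 0 0.021 0.026 0 0 0; 5 0 0.03 0.04 0 0 0; 5 0 0.038 0.054 0 0 0; 5 0 0.045 0.069 0 0 0"
}}

```text
time: 5.68
tool_pos: [0.5684, -0.1797, 0.1422]
tool_rot: [-0.001, 0.999, -0.041, 0.0]
contact_force: [6.0, 5.5, 0.9]
gripper_width: 0.138
grasp_force: 58.4
```

Request:
{"op": "jog_arm", "data": {
  "motion": "5 0 0.006 0.015 0 0 0; 5 0 0.011 0.031 0 0 0; 5 0 0.014 0.048 0 0 0; 5 0 0.016 0.064 0 0 0; 5 0 0.018 0.08 0 0 0"
}}

```text
time: 6.3
tool_pos: [0.5679, -0.1866, 0.1023]
tool_rot: [-0.003, 0.999, -0.041, 0.001]
contact_force: [4.6, 11.6, 6.8]
gripper_width: 0.138
grasp_force: 58.6
```

Request:
{"op": "jog_arm", "data": {
  "motion": "5 0 0 0.016 0 0 0; 5 0 -0.001 0.03 0 0 0; 5 0 -0.002 0.04 0 0 0; 5 0 -0.002 0.042 0 0 0; 5 0 -0.002 0.042 0 0 0"
}}

```text
time: 6.92
tool_pos: [0.5683, -0.1857, 0.0903]
tool_rot: [-0.002, 0.999, -0.041, -0.001]
contact_force: [-17.6, 18.6, 45.7]
gripper_width: 0.138
grasp_force: 62.9
```

Request:
{"op": "jog_arm", "data": {
  "motion": "5 0 0 -0.008 0 0 0; 5 0 0 -0.012 0 0 0; 5 0 0 -0.014 0 0 0; 5 0 0 -0.014 0 0 0; 5 0 0 -0.014 0 0 0"
}}

```text
time: 7.55
tool_pos: [0.568, -0.1857, 0.0908]
tool_rot: [-0.002, 0.999, -0.041, 0.0]
contact_force: [0.1, 12.5, 16.6]
gripper_width: 0.137
grasp_force: 59.7
```

```bash
python3 - <<'E'
from h import *
for c in ('side','top'):
    f=grab_frame(c);p=pts(f)
    if c=='side': cv2.imwrite('pics/s1.png',cv2.resize(cv2.cvtColor(f['color'],cv2.COLOR_RGB2BGR)[120:300,250:450],None,fx=3,fy=3))
    print(c,[(d['p'],d['at']) for d in place_of(c,'handle_grip')])
    for d in cut_out(c,'handle_grip')[:1]:
        P=p[d['pixels']];print(np.nanmedian(P,0),d['pixels'].sum())
E
```

```text
side [(0.67, [0.5704, -0.184, 0.1022])]
[ 0.51211978 -0.17271538  0.10854099] 109
top [(0.72, [0.6128, -0.1096, 0.1492])]
[ 0.514135   -0.1628187   0.10793067] 143
```

View pics/s1.png

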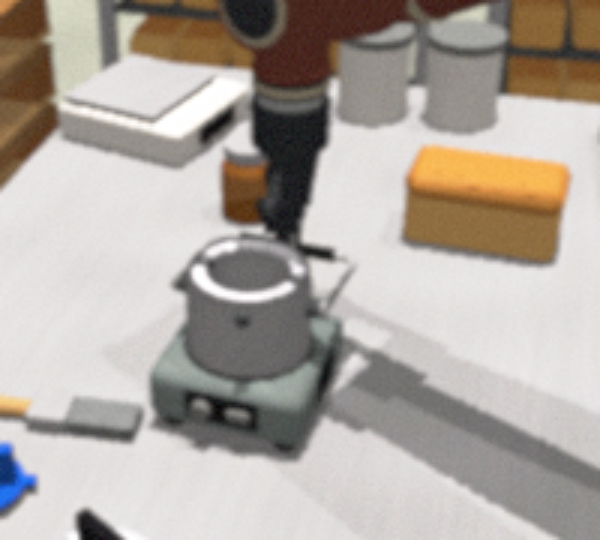

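The picture shows the handle lying on the far (-y) side at crop (300,245), level and behind the drum. The grip measures z≈0.105 and a 45 N push met the stop, so it is home. Now I release and go to the lid.

Request:
{"op": "jog_arm", "data": {
  "motion": "45 0 0 0 0 0 0; 45 0 0 0 0 0 0; 45 0 0 -0.02 0 0 0; 45 0 0 -0.1 0 0 0; 45 0 0 -0.2 0 0 0"
}}

```text
time: 8.48
tool_pos: [0.566, -0.1879, 0.1883]
tool_rot: [-0.0, 0.999, -0.042, -0.002]
contact_force: [0.5, -0.5, 1.1]
gripper_width: 0.447
grasp_force: 0.0
```

```bash
python3 - <<'E'
from h import *
s=state();p0=s['tool_pos'];print(p0,s['contact_force'])
b=(p0,MY)
rows([(60,p0+[0,.03,.05],MY),(60,p0+[0.01,.09,.06],MY-5),(60,p0+[.02,.15,.06],MY-13),(60,p0+[.03,.21,.05],MY-20),(60,p0+[.04,.27,.02],-30.5)])
rows([(60,(.628,.1795,.13),-30.5)])
E
```

```text
[ 0.56604782 -0.18787403  0.188308  ] [ 0.53300787 -0.45132168  1.13563556]
60 -0.005 -0.060 -0.100 -0.000 0.003 -0.001; 60 0.005 -0.181 -0.120 -0.000 0.003 0.057; 60 0.014 -0.302 -0.120 -0.000 0.003 0.151; 60 0.025 -0.424 -0.100 0.000 0.003 0.232; 60 0.035 -0.545 -0.040 0.000 0.003 0.299
60 0.063 -0.742 0.117 0.000 0.003 0.299
```

Request:
{"op": "jog_arm", "data": {
  "motion": "60 0 -0.06 -0.1 0 0 0; 60 0.005 -0.18 -0.12 0 0 0.05; 60 0.014 -0.3 -0.12 0 0 0.15; 60 0.025 -0.42 -0.1 0 0 0.23; 60 0.035 -0.54 -0.04 0 0 0.3"
}}

```text
time: 9.1
tool_pos: [0.6078, 0.077, 0.2131]
tool_rot: [-0.0, 0.964, -0.265, 0.002]
contact_force: [0.9, -0.1, -0.2]
gripper_width: 0.604
grasp_force: 0.0
```

```bash
python3 - <<'E'
from h import *
s=state();p0=s['tool_pos'];print(p0,s['contact_force'],s['joint_pos'])
rows([(60,(.628,.1795,.10),-30.5)])
f=grab_frame('side');p=pts(f);L=(.628,.18)
m=(np.hypot(p[...,0]-L[0],p[...,1]-L[1])<.06)&(p[...,2]>.035)&(p[...,2]<.07);print(axis(p[m]))
f=grab_frame('top');p=pts(f)
print([(d['p'],d['at']) for d in place_of('top','handle_grip')])
M=MC;m=(np.hypot(p[...,0]-M[0],p[...,1]-M[1])<.16)&(p[...,2]>.085)&(p[...,2]<.125)&(p[...,1]<-.16);print(axis(p[m]),np.median(p[m],0),m.sum())
E
```

```text
[0.60776322 0.07699254 0.21312148] [ 0.8782761  -0.09222874 -0.20829657] [ 4.98737862e-03  3.23330902e-02  1.66441814e+00 -8.64418628e-04
  1.44015884e+00  2.11229041e+00]
60 -0.071 -0.197 0.226 -0.001 -0.003 -0.003
(array([628.3, 181.1]), np.float32(149.6), array([16.1, 61.6]))
[(0.92, [0.5701, -0.1842, 0.1036]), (0.7, [0.6234, -0.0769, 0.1448])]
(array([ 570.1, -177.7]), np.float32(179.7), array([ 33.9, 147. ])) [ 0.56935356 -0.18393074  0.10640735] 306
```

Request:
{"op": "jog_arm", "data": {
  "motion": "60 -0.04 -0.1 0.1 0 0 0; 60 -0.071 -0.197 0.2 0 0 0; 60 -0.071 -0.197 0.226 0 0 0; 60 -0.071 -0.197 0.226 0 0 0; 60 -0.071 -0.197 0.226 0 0 0"
}}

```text
time: 9.88
tool_pos: [0.6271, 0.1771, 0.0999]
tool_rot: [-0.0, 0.965, -0.264, 0.001]
contact_force: [0.0, 0.7, 0.5]
gripper_width: 0.599
grasp_force: 0.0
```

Request:
{"op": "jog_arm", "data": {
  "motion": "60 0 0 0.06 0 0 0; 60 0 0 0.12 0 0 0; 60 0 0 0.161 0 0 0; 60 0 0 0.161 0 0 0; 30 0 0 0.161 0 0 0"
}}

```text
time: 10.5
tool_pos: [0.6272, 0.1783, 0.0193]
tool_rot: [-0.001, 0.965, -0.263, 0.001]
contact_force: [-0.1, 1.0, -0.9]
gripper_width: 0.4
grasp_force: 0.0
```

Request:
{"op": "jog_arm", "data": {
  "motion": "5 0 0 0 0 0 0; 5 0 0 0 0 0 0; 5 0 0 0 0 0 0; 5 0 0 0 0 0 0; 5 0 0 0 0 0 0"
}}

```text
time: 11.12
tool_pos: [0.6274, 0.1786, 0.0194]
tool_rot: [-0.001, 0.965, -0.263, 0.002]
contact_force: [0.1, -0.4, 6.3]
gripper_width: 0.154
grasp_force: 59.4
```

```bash
python3 - <<'E'
from h import *
s=state();w=s['tool_rot'];r=R.from_quat(np.r_[w[1:],w[0]]).as_matrix();print(np.degrees(np.arctan2(r[1,0],r[0,0])),s['tool_pos'])
b=(s['tool_pos'],-30.5)
p0=s['tool_pos'];c=np.array([*MC,.24])
t=[(.0,.06,-30.5),(0.0,.12,-30.5),(.06,.18,-30.5),(.12,.22,-22),(.18,.22,-13)]
u=(c-p0)[:2];n=np.linalg.norm(u);u/=n;print(n)
rows([(5,p0+[*(u*a),z],y) for a,z,y in t],b)
E
```

```text
-30.517353529881188 [0.62741211 0.17863082 0.01944506]
0.2559457889556337
5 0.000 0.000 -0.120 0.000 0.000 0.000; 5 0.000 0.000 -0.240 0.000 0.000 0.000; 5 0.040 0.113 -0.360 0.000 0.000 0.000; 5 0.080 0.226 -0.440 0.000 0.000 -0.099; 5 0.119 0.340 -0.440 0.000 0.000 -0.204
```

Request:
{"op": "jog_arm", "data": {
  "motion": "5 0 0 -0.12 0 0 0; 5 0 0 -0.24 0 0 0; 5 0.04 0.113 -0.36 0 0 0; 5 0.08 0.226 -0.44 0 0 -0.1; 5 0.12 0.34 -0.44 0 0 -0.2"
}}

```text
time: 11.75
tool_pos: [0.5966, 0.025, 0.2352]
tool_rot: [-0.0, 0.994, -0.113, 0.002]
contact_force: [2.0, -0.8, -1.0]
gripper_width: 0.154
grasp_force: 59.1
```

```bash
python3 - <<'E'
from h import *
s=state();print(s['tool_pos'],s['gripper_width'])
rows([(5,(*MC,.20),MY)])
E
```

```text
[0.5966014  0.02495169 0.23515481] 0.15377469378181258
5 0.007 0.198 0.070 -0.000 -0.003 -0.096
```

```bash
python3 - <<'E'
from h import *
for c in ('top','side'):
    f=grab_frame(c);p=pts(f)
    cv2.imwrite(f'pics/{c}2.png',cv2.resize(cv2.cvtColor(f['color'],cv2.COLOR_RGB2BGR)[(160 if c=='top' else 160):(260 if c=='top' else 300),260:400],None,fx=4,fy=4))
    for t in ('mill','mill_mouth','notch','pulse_mark','handle_hinge'):
        print(c,t,[(round(d['p'],2),np.round(d['at'],4).tolist()) for d in place_of(c,t)][:2])
    r=np.hypot(p[...,0]-MC[0],p[...,1]-MC[1])
    P=p[(r<.075)&(p[...,2]>.139)&(p[...,2]<.152)]
    from scipy.optimize import least_squares
    # angular extremes: fit circle r=56 to outer hull
    h=cv2.convexHull((P[:,:2]*1000).astype(np.float32))[:,0]
    o=least_squares(lambda x:np.hypot(*(h-x[:2]).T)-x[2],[578,-72,56],loss='soft_l1');print('rim',o.x.round(1),len(P),np.median(P[:,2]).round(4))
    P=p[(r<.13)&(p[...,2]>.056)&(p[...,2]<.07)];print('base',axis(P))
E
```

```text
top mill [(0.92, [0.582, -0.0732, -0.0001])]
top mill_mouth [(0.65, [0.5792, -0.0742, 0.1226])]
top notch [(0.88, [0.6217, -0.0796, 0.1461])]
top pulse_mark [(0.68, [0.614, -0.1133, 0.1473])]
top handle_hinge [(0.93, [0.5753, -0.075, 0.1174])]
rim [577.8 -72.4  56.1] 753 0.144
base (array([576.6, -73. ]), np.float32(175.0), array([147.2, 148.8]))
side mill [(0.89, [0.5797, -0.0751, 0.0026])]
side mill_mouth [(0.78, [0.5764, -0.0724, 0.1244])]
side notch [(0.72, [0.6221, -0.0775, 0.1448]), (0.53, [0.5773, -0.069, 0.1189])]
side pulse_mark [(0.88, [0.6151, -0.1115, 0.1476])]
side handle_hinge [(0.64, [0.5761, -0.0714, 0.1158])]
rim [578.4 -69.   56.6] 382 0.1449
base (array([577.1, -66.5]), np.float32(176.6), array([147. , 148.5]))
```

View pics/top2.png

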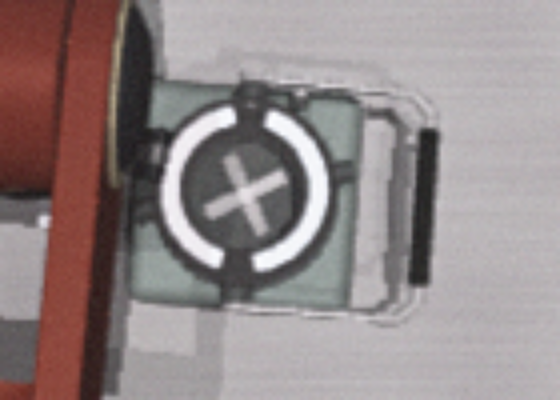

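The top crop shows the handle lying home at (425,205), the mouth clear, and notches at (250,90) and (236,270). That gives a yaw of about -4.5°, consistent with the estimate.

Request:
{"op": "jog_arm", "data": {
  "motion": "5 0.004 0.1 0.01 0 0 -0.05; 5 0.006 0.196 0.05 0 0 -0.095; 5 0.006 0.196 0.09 0 0 -0.095; 5 0.006 0.196 0.09 0 0 -0.095; 5 0.006 0.196 0.09 0 0 -0.095"
}}

```text
time: 12.98
tool_pos: [0.5769, -0.0693, 0.1876]
tool_rot: [-0.0, 0.999, -0.044, 0.0]
contact_force: [0.3, 0.6, -1.7]
gripper_width: 0.154
grasp_force: 59.7
```

```bash
python3 - <<'E'
from h import *
s=state();w=s['tool_rot'];r=R.from_quat(np.r_[w[1:],w[0]]).as_matrix();print(np.degrees(np.arctan2(r[1,0],r[0,0])),r[:,2],s['tool_pos'],s['contact_force'])
for c in ('top','side'):
    f=grab_frame(c);p=pts(f)
    print(c,[(round(d['p'],2),np.round(d['at'],4).tolist()) for d in place_of(c,'lid')][:4])
    if c=='side':cv2.imwrite('pics/side3.png',cv2.resize(cv2.cvtColor(f['color'],cv2.COLOR_RGB2BGR)[150:280,270:410],None,fx=4,fy=4))
rows([(5,(.5776,-.072,.16),MY)])
E
```

```text
-5.097252997729772 [ 6.52847056e-04  1.24816365e-04 -9.99999779e-01] [ 0.5768664  -0.06931368  0.18756669] [ 0.28912087  0.60774469 -1.65426215]
top [(0.82, [0.6885, 0.308, -0.0016]), (0.61, [0.7692, 0.1213, -0.0016])]
side [(0.91, [0.7707, 0.1192, 0.0026]), (0.69, [0.6825, 0.3116, -0.0027]), (0.68, [0.5758, -0.0705, 0.1648])]
5 0.001 0.005 0.056 0.000 -0.001 -0.005
```

View pics/side3.png

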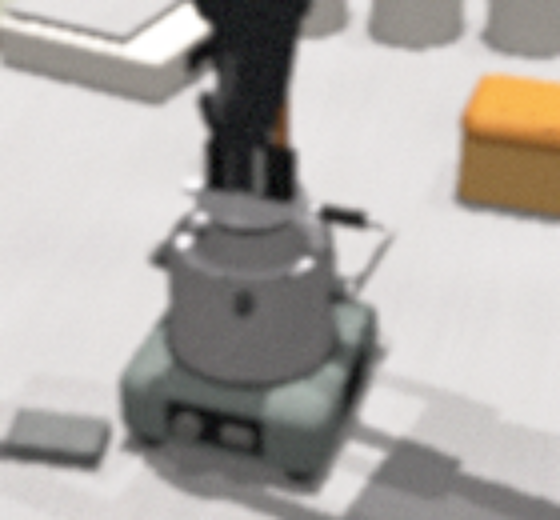

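The lid hangs level over the mouth, at side crop (250,205), with its bar along the notch line. Lowering.

Request:
{"op": "jog_arm", "data": {
  "motion": "5 0.001 0.005 0.02 0 0 -0.005; 5 0.001 0.005 0.04 0 0 -0.005; 5 0.001 0.005 0.056 0 0 -0.005; 5 0.001 0.005 0.056 0 0 -0.005; 5 0.001 0.005 0.056 0 0 -0.005"
}}

```text
time: 13.8
tool_pos: [0.5767, -0.0729, 0.1591]
tool_rot: [0.0, 0.999, -0.041, 0.0]
contact_force: [0.3, -0.2, -1.0]
gripper_width: 0.154
grasp_force: 59.8
```

Request:
{"op": "jog_arm", "data": {
  "motion": "5 0 0 0.004 0 0 0; 5 0 0 0.007 0 0 0; 5 0 0 0.01 0 0 0; 5 0 0 0.01 0 0 0; 5 0 0 0.01 0 0 0"
}}

```text
time: 14.42
tool_pos: [0.5766, -0.0728, 0.1541]
tool_rot: [-0.0, 0.999, -0.041, 0.0]
contact_force: [-0.0, 0.5, -2.6]
gripper_width: 0.157
grasp_force: 59.8
```

Request:
{"op": "jog_arm", "data": {
  "motion": "5 0 0 0.004 0 0 0; 5 0 0 0.007 0 0 0; 5 0 0 0.01 0 0 0; 5 0 0 0.01 0 0 0; 5 0 0 0.01 0 0 0"
}}

```text
time: 15.05
tool_pos: [0.5766, -0.0728, 0.1491]
tool_rot: [0.0, 0.999, -0.041, 0.0]
contact_force: [-1.1, 0.8, -2.5]
gripper_width: 0.154
grasp_force: 59.8
```

Request:
{"op": "jog_arm", "data": {
  "motion": "5 0 0 0.004 0 0 0; 5 0 0 0.007 0 0 0; 5 0 0 0.01 0 0 0; 5 0 0 0.011 0 0 0; 5 0 0 0.011 0 0 0"
}}

```text
time: 15.68
tool_pos: [0.5767, -0.0728, 0.1435]
tool_rot: [0.0, 0.999, -0.041, 0.0]
contact_force: [0.4, 0.1, -1.7]
gripper_width: 0.151
grasp_force: 59.8
```

Request:
{"op": "jog_arm", "data": {
  "motion": "5 0 0 0.002 0 0 0; 5 0 0 0.003 0 0 0; 5 0 0 0.003 0 0 0; 5 0 0 0.003 0 0 0; 5 0 0 0.003 0 0 0"
}}

```text
time: 16.3
tool_pos: [0.5767, -0.0728, 0.1434]
tool_rot: [0.0, 0.999, -0.041, 0.0]
contact_force: [-4.3, 0.4, 5.0]
gripper_width: 0.159
grasp_force: 60.9
```

Request:
{"op": "jog_arm", "data": {
  "motion": "5 0 0 -0.001 0 0 0.05; 5 0 0 -0.001 0 0 0.1; 5 0 0 -0.001 0 0 0.15; 5 0 0 -0.001 0 0 0.2; 5 0 0 -0.001 0 0 0.25"
}}

```text
time: 16.92
tool_pos: [0.5775, -0.0722, 0.1434]
tool_rot: [-0.001, 0.974, -0.228, 0.001]
contact_force: [0.4, 2.3, 1.6]
gripper_width: 0.156
grasp_force: 60.3
```

```bash
python3 - <<'E'
from h import *
s=state();w=s['tool_rot'];r=R.from_quat(np.r_[w[1:],w[0]]).as_matrix();print(np.degrees(np.arctan2(r[1,0],r[0,0])),s['tool_pos'],s['contact_force'],s['ft_torque'],s['joint_pos'][5])
E
```

```text
-26.327683544829608 [ 0.57751765 -0.072191    0.14344627] [0.41610452 2.26121855 1.62714141] [ 0.44134258 -0.02702303  0.17976727] 1.7768374106705482
```

Request:
{"op": "jog_arm", "data": {
  "motion": "5 0 0 0 0 0 0.06; 5 0 0 0 0 0 0.12; 5 0 0 0 0 0 0.18; 5 0 0 0 0 0 0.23; 5 0 0 0 0 0 0.27"
}}

```text
time: 17.55
tool_pos: [0.5778, -0.0718, 0.1434]
tool_rot: [-0.002, 0.908, -0.419, 0.001]
contact_force: [0.7, 3.6, 2.1]
gripper_width: 0.158
grasp_force: 60.3
```

Request:
{"op": "jog_arm", "data": {
  "motion": "5 0 0 0 0 0 0; 5 0 0 0 0 0 0; 5 0 0 0 0 0 0; 5 0 0 0 0 0 0; 5 0 0 0 0 0 0"
}}

```text
time: 18.18
tool_pos: [0.5777, -0.0719, 0.1434]
tool_rot: [-0.001, 0.909, -0.417, 0.001]
contact_force: [1.7, 4.7, 1.4]
gripper_width: 0.155
grasp_force: 60.4
```

```bash
python3 - <<'E'
from h import *
s=state();w=s['tool_rot'];r=R.from_quat(np.r_[w[1:],w[0]]).as_matrix();print(np.degrees(np.arctan2(r[1,0],r[0,0])),s['tool_pos'],s['contact_force'],s['ft_torque'],s['joint_pos'][5],s['time'])
f=grab_frame('side');p=pts(f)
cv2.imwrite('pics/side4.png',cv2.resize(cv2.cvtColor(f['color'],cv2.COLOR_RGB2BGR)[165:245,290:390],None,fx=7,fy=7,interpolation=cv2.INTER_CUBIC))
c=f['color'].astype(int)
q=np.hypot(p[...,0]-.578,p[...,1]+.0725)
for z0,z1 in((.155,.178),(.15,.172)):
    m=(q<.034)&(p[...,2]>z0)&(p[...,2]<z1);print(axis(p[m]),m.sum())
f=grab_frame('top')
cv2.imwrite('pics/top4.png',cv2.resize(cv2.cvtColor(f['color'],cv2.COLOR_RGB2BGR)[160:260,260:400],None,fx=4,fy=4))
for n in('cup','jar','loaf','brush','lid'):
  for cam in ('top','side'): print(n,cam,[np.round(d['at'],3).tolist() for d in place_of(cam,n)][:3])
E
```

```text
-49.347261151609665 [ 0.57770248 -0.07189899  0.14340283] [1.74306873 4.67985865 1.38371621] [ 0.91445766 -0.37962285  0.06575162] 2.1786440864258427 18.175
(array([577.5, -60.3]), np.float32(8.3), array([39.9, 38.6])) 147
(array([573.7, -56.2]), np.float32(20.3), array([40.7, 32.7])) 107
cup top [[0.506, 0.283, 0.007]]
cup side [[0.506, 0.286, 0.004]]
jar top [[0.671, -0.415, -0.002]]
jar side []
loaf top [[0.391, -0.43, 0.001]]
loaf side []
brush top [[0.767, 0.01, 0.001]]
brush side [[0.761, 0.016, -0.002], [0.623, -0.076, 0.142]]
lid top [[0.691, 0.308, -0.001], [0.772, 0.118, 0.0]]
lid side [[0.768, 0.12, -0.002], [0.684, 0.309, -0.002], [0.577, -0.072, 0.122]]
```

View pics/side4.png

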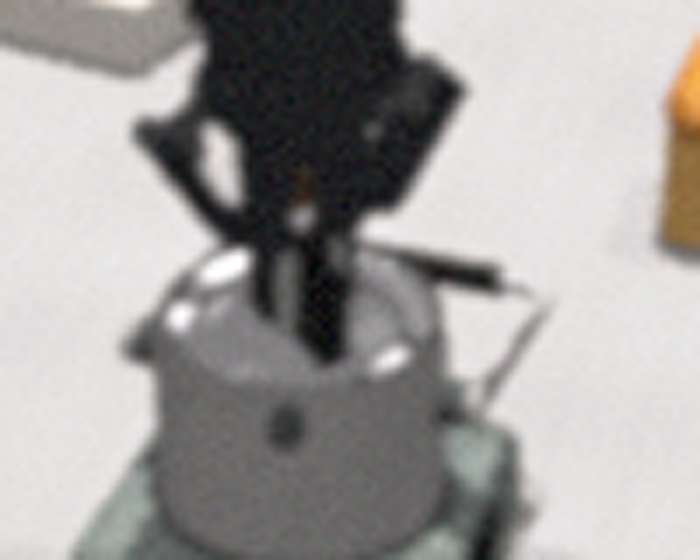

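The lid sits flush in the mouth. The bar's near end shows at crop (325,350), and the bystanders have not moved. Next I check the bar's angle by projection.

```bash
python3 - <<'E'
from h import *
f=grab_frame('side');K=f['intrinsics'];C=np.linalg.inv(f['world_from_camera'])
for a in(20,35,45,55):
  for z in (.138,.176):
    t=np.radians(MY-a);P=np.r_[np.array([.578,-.0725])-.031*np.array([np.cos(t),np.sin(t)]),z,1];c=C@P
    u=K[0,0]*c[0]/-c[2]+K[0,2];v=K[1,1]*-c[1]/-c[2]+K[1,2];print(a,z,round((u-290)*7),round((v-165)*7))
s=state();print(s['ft_torque'],s['contact_force'],s['time'])
E
```

```text
20 0.138 364 351
20 0.176 365 267
35 0.138 349 359
35 0.176 350 274
45 0.138 337 363
45 0.176 337 278
55 0.138 323 366
55 0.176 324 281
[ 0.83622722 -0.41494265  0.17459692] [2.21156241 5.49450655 2.53562772] 18.825
```

The bar end projects where a 45° turn predicts, (337,363) against about (330,360) seen. The lid is holding about 0.15 N m against the spring. Handing in.

```bash
python3 -c "
from plant import *
print(job_done())"
```

```text
the job is handed in; nothing more can be done
None
```

The job is handed in, with no verdict returned: the handle is home on its side rest, the lid is seated, turned about 45° clockwise to the pulse mark and still held there against the spring, and no bystander showed any movement.

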